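# Step the resistance box up four clicks and enter it

## Robot

A 6-joint arm with a two-finger parallel gripper is mounted at the origin on a cart in front of the work surface, level with it; the furniture and walls round the work are solid. World frame = base frame: x ahead of the robot, y to its left, z up, the work surface at z = 0. Lengths are in mm, angles in degrees, forces in N, time in s.
With the tool pointing down it reaches from about 300 to 850 mm from the base axis. Payload 4.2 kg.
Tool frame: the origin (TCP) lies between the finger pads; the fingertips stand 14 mm ahead of it and the grasp point (between the pads) lies 5 mm behind it (env.finger_overhang is the distance from the TCP to the fingertips, in mm); z points along the fingers, y is the line along which they close (so a half turn about z gives the same grasp; the last joint's range is limited). The gripper opens to 91 mm and grips with 3 to 60 N. Pads are 32 mm wide; open, the fingers measure 118 mm over their backs; the gripper's body (76 mm by 178 mm) begins 60 mm behind the grasp point.
Start: joints at [69.213, 18.312, 89.639, -0, 72.044, -1.146], TCP at [193.275, 541.559, 227.976] pointing down, gripper open.
Joint ranges: [-177.97, 177.97], [-48.28, 115.42], [12.27, 149.76], [-77.06, 257.06], [2.81, 150.46], [-146.56, 146.56]. Speed limits (degrees/s): [147.25, 147.25, 180, 180, 180, 180].

## Interface

Orientations are given as [roll, pitch, yaw] about the fixed x, y, z axes, in that order (R = Rz(yaw) Ry(pitch) Rx(roll)).
In Python, from workcell import status, cams, env, finder gives the robot as it stands.
- The arm moves only by the tool apply_moves, never from a script. Its argument "increments" is a list of rows, each a list of 7 numbers: the opening, from -1 (shut) to 1 (fully open), then the shift along the world's x, y, z in m, then the turn, a rotation vector about the world's x, y, z in degrees. In form: [[gripper, x, y, z, ax, ay, az], ...]. A call has 1 to 5 rows; each row shifts and turns the commanded pose from where the row before left it; what a row does not reach is not made up. A row lasts 1/12 s, in which the tool goes at most 41.7 mm and 7.16 degrees, less where a joint would pass 70% of its speed; a pose out of reach is approached as far as the arm can. A call with a gripper value outside its range is refused whole. The fingers move at their own pace and stop on an object; "newtons" is the grip in N (left out, the last holds). Time passes only in rows, so rows that do not move let the fingers close. It gives the time, the measured TCP pose, the force, the opening and the grip force at its end, in the units of the state.
- status.state(): the state, without advancing time (a new reading comes with each control period).
- cams.grab_frame(name): name is "side" or "top" or "wrist"; returns a dict with "color" (384x512x3 uint8, red, green, blue), "intrinsics" (3x3 intrinsics, pixels), "R" (3x3) and "t" (3): a world point X has camera coordinates R X + t. Camera axes: x right, y down, z forward; pixel columns grow to the right and rows downward; lengths in mm; the calibration is good to about 2 mm. A picture is of the moment at which its call begins. There is no depth.
- env.job_done(): hands the job in; it is judged then, once.
Trained networks look in the newest picture that a camera, given by its name, has taken for a name from the list of things; names that differ only in an ending like _2 or _b are one class to them, and where a whole thing is asked for, a point or a joint stands for the part that bears it (a point fixed in the world has none). Each returns a list of dicts, best first, with "score" (0 to 1); they miss things now and then, are a little off and sometimes report something else, mostly with a low value. They report only what shows in the picture. A call takes as long as a camera call.
- finder.boxes_of(query, camera): "rect" ([left, top, width, height] in pixels, round what is visible of it).
- finder.trace(query, camera): "pixels" (384x512 bool, what is visible of it) and "rect" ([left, top, width, height] in pixels, round what is visible of it).
The state is a dict: "time_s": time; "qpos": joint angles; "qvel": joint speeds; "effort": joint torques, N m; "ee_pos": TCP position; "ee_rot": TCP orientation; "force": force on the tool from outside, world axes, zero at the start; "torque": the same for the moment, N m; "gripper_width": finger opening in mm; "gripper_force": force on a finger pad.
Only numpy, scipy, OpenCV 4.12 (cv2) and the standard library are available. Lean on these libraries where they do the work, as an engineer would, in place of code of your own. Each camera call takes 0.05 s, during which the arm holds its last target. There are 200 camera calls.

## Task

Turn the large click-stop dial of the grey step box exactly four clicks clockwise (seen from above) from where it stands, pushing its upright fin round with a fingertip and not gripping it, and never letting it go past the fourth click. Then press the round button on the box fully down, let it come up again and leave. Leave the small dial and the loose things round the box where they are.

Things in the scene. Friction and masses are not known exactly. Their poses are not given: they have to be found in the camera images.
- step_box: grey metal instrument case standing fixed on the bench, 150 (its x) x 220 (its y) x 50 mm high; two short brass terminals stick out of its back (+x) side. On its flat top: the large dial on the right, a small dial far left, a round push button near left. Origin: centre of its underside, on the bench; z up, its -x side faces the robot within about 0.35 rad.
- dial_axis (a point): point on the large dial's upright axis of turning, on its flat upper face, 65 mm above the bench; 0, -45 mm in the box's x, y. The dial is a black disc, 96 mm across and 12 mm thick, with one upright radial fin on its face.
- dial_fin (a point): point on the middle of the fin's top edge, 40 mm out from the dial axis, 81 mm above the bench; turns with the dial. The fin runs radially from 14 to 47 mm from the axis, is 9 mm thick and stands 16 mm above the dial's face; a white line along its top points at ten white ticks round the dial.
- dial (a joint): large dial's angle, rad, growing clockwise seen from above; 0 at the first tick (fin 135 deg counter-clockwise of the box's +x). One click is 30 deg (0.5236 rad); it starts at rest on one of the first four ticks. A click takes 0.15 N m (5 N at 32 mm from the axis), falling to none half-way between ticks; there the dial snaps forward onto the next tick and stays. End stops just outside the end ticks.
- push_face (a point): middle of the fin's flat counter-clockwise side (seen from above), the side to push on for turning clockwise: 32 mm out from the dial axis, 4.5 mm from the fin's mid plane, 8 mm above the dial's face. Its x points outward along the fin, y counter-clockwise, away from the fin. Pressing on this side and the opposite side at once counts as gripping.
- trim_fin (a point): point on the top edge of the fin of the small dial (44 mm across, fin 10 mm high, top 70 mm above the bench), 18 mm out from its axis, which lies at 36, 68 mm in the box's x, y. To be left alone.
- enter (a joint): travel of the round button in m, 0 released, 0.006 fully down, growing downwards; it springs back and needs about 5 N.
- enter_top (a point): centre of the button's top, 72 mm above the bench when released; grey button 28 mm across in a black collar 44 mm across that is 12 mm high; at -36, 68 mm in the box's x, y.
- ic_tin: round silvery tin, 62 mm across, 20 mm high, left of the step box; loose, origin at the centre of its underside. To be left alone.
- brass_block: brass weight with a knob, 34 x 50 x 28 mm, right of the step box; loose, origin at the centre of its underside. To be left alone.
- yellow_driver: yellow screwdriver, 130 mm long, behind the step box; loose, origin at the centre of its underside. To be left alone.
- small_board: blue circuit board, 32 x 60 x 9 mm, far to the left; loose, origin at the centre of its underside. To be left alone.
- sink: black finned heat sink, 40 x 40 x 14 mm, just in front of the step box; loose, origin at the centre of its underside. To be left alone.
- cutter: red-handled flush cutter, 144 x 53 x 12 mm, on the right; loose, origin at the centre of its underside. To be left alone.

How it is judged (in metres and radians):
On the way, in this order (a step that is already met when the one before it is completed fails the run):
1. the large dial rests four clicks clockwise of its start (distance of dial_fin from where it was at the start of the episode between 0.0659 and 0.0722 m and velocity of joint dial between -0.1 and 0.1 rad/s and value of joint enter below 0.002 m), for 0.2 s.
2. the button is pressed fully down (value of joint enter above 0.0048 m and distance of dial_fin from where it was at the start of the episode between 0.0659 and 0.0722 m), for 0.05 s.
At the end, for the whole second after the job is handed in: The large dial rests at the fourth click clockwise of where it began (within 9 deg), the button has been pressed (at least 4.8 of its 6 mm) with the dial there and has come up again (under 2 mm), the small dial's fin is within 6 mm and every loose thing within 20 mm of where it began (all of step 1 and distance of trim_fin from where it was at the start of the episode below 0.006 m and distance of each of ic_tin, brass_block, yellow_driver, small_board, sink, cutter from where it was at the start of the episode below 0.02 m); the robot touches nothing.
It fails at once if the large dial is turned past the fourth click (more than half-way to the fifth) (distance of dial_fin from where it was at the start of the episode above 0.0743 m).
It fails at once if the fin is gripped: fingers press on both its halves at once (over 1 N each) (contact force between the fingers and dial_c1 above 1 N and contact force between the fingers and dial_c2 above 1 N).
It fails at once if the button is pressed while the dial is not at the fourth click (value of joint enter above 0.0048 m and not (distance of dial_fin from where it was at the start of the episode between 0.0659 and 0.0722 m)).
It fails at once if the small dial is turned (distance of trim_fin from where it was at the start of the episode above 0.006 m).
It fails at once if a loose thing round the box is moved by more than 20 mm or lifted (distance of any of ic_tin, brass_block, yellow_driver, small_board, sink, cutter from where it was at the start of the episode above 0.02 m).
It also fails if it takes over 64 s, if anything falls off the work surface, if the arm or the gripper's body presses on something with over 40 N, if the wrist force passes 120 N, or if a joint passes its speed limit or range.

## Working session

There is one attempt and no reset: what is moved stays moved. The work goes in short steps, Python scripts to look and compute and a tool call to move; the robot and the scene stay as the last step left them, time stands still between calls to the robot, and variables do not carry over. Pictures are saved under pics/ and viewed, at most 11 in all, crops included, and the job is handed in when it is done.

Besides the shell and the picture viewer there is one more tool, called as a command line: name --pt "numbers of a row" for each row, then --argument value for the rest. apply_moves: Moves the arm, as the interface text tells. Its arguments: {"type":"object","properties":{"increments":{"type":"array","items":{"type":"array","items":{"type":"number"}}},"newtons":{"type":"number"}},"required":["increments"]}

```bash
ls; mkdir -p pics
cat > h.py <<'E'
import numpy as np, cv2
from workcell import status, cams, env, finder
def save(n,f,crop=None,s=1):
    im=cv2.cvtColor(f["color"],cv2.COLOR_RGB2BGR)
    if crop: l,t,w,h=crop; im=im[t:t+h,l:l+w]
    cv2.imwrite("pics/"+n+".png",cv2.resize(im,None,fx=s,fy=s,interpolation=cv2.INTER_CUBIC))
def proj(f,X):
    c=np.asarray(f["R"])@np.asarray(X,float).T+np.asarray(f["t"])[:,None] if np.ndim(X)>1 else np.asarray(f["R"])@X+f["t"]
    p=np.asarray(f["intrinsics"])@c
    return (p[:2]/p[2]).T
def onplane(f,uv,z):
    R=np.asarray(f["R"]);o=-R.T@np.asarray(f["t"])
    d=R.T@np.linalg.solve(np.asarray(f["intrinsics"]),[uv[0],uv[1],1]);return o+d*(z-o[2])/d[2]
E
python3 - <<'E'
from h import *
a=cams.grab_frame("top");b=cams.grab_frame("side")
im=np.vstack([a["color"],b["color"]])
save("top",a,s=1.5);save("side",b,s=1.5)
for f in(a,b):print((-np.asarray(f["R"]).T@f["t"]).round(0))
for c,f in(("top",a),("side",b)):
  for q in["step_box","dial","enter","trim_fin","push_face","ic_tin","brass_block","sink","cutter","yellow_driver","small_board"]:
    r=finder.boxes_of(q,c);print(c,q,[(np.round(x["rect"]).tolist(),round(x["score"],2)) for x in r[:2]])
print(status.state())
E
```

```text
pics
[ 435.   33. 1360.]
[  48. -789.  560.]
top step_box [([233.0, 160.0, 75.0, 58.0], 0.71)]
top dial [([268.0, 174.0, 31.0, 32.0], 0.76), ([214.0, 159.0, 17.0, 19.0], 0.16)]
top enter []
top trim_fin [([246.0, 165.0, 14.0, 15.0], 0.56)]
top push_face [([271.0, 174.0, 29.0, 34.0], 0.65)]
top ic_tin [([350.0, 151.0, 17.0, 37.0], 0.68), ([214.0, 162.0, 19.0, 19.0], 0.55)]
top brass_block [([311.0, 180.0, 18.0, 17.0], 0.65)]
top sink [([248.0, 164.0, 13.0, 14.0], 0.66)]
top cutter [([350.0, 150.0, 21.0, 44.0], 0.58)]
top yellow_driver [([262.0, 153.0, 22.0, 8.0], 0.51)]
top small_board [([144.0, 186.0, 13.0, 16.0], 0.65)]
side step_box [([233.0, 187.0, 87.0, 62.0], 0.77)]
side dial [([262.0, 203.0, 41.0, 20.0], 0.86)]
side enter [([261.0, 202.0, 44.0, 24.0], 0.63)]
side trim_fin [([272.0, 187.0, 15.0, 11.0], 0.55)]
side push_face [([263.0, 202.0, 43.0, 25.0], 0.73)]
side ic_tin [([260.0, 180.0, 15.0, 8.0], 0.63), ([249.0, 189.0, 10.0, 9.0], 0.17)]
side brass_block [([308.0, 246.0, 21.0, 20.0], 0.53), ([260.0, 178.0, 15.0, 11.0], 0.16)]
side sink [([229.0, 228.0, 17.0, 14.0], 0.62), ([
[... 167 characters left out ...]
67.0, 20.0, 3.0], 0.41)]
{'time_s': 1.2, 'qpos': array([ 6.92131709e+01,  1.83114212e+01,  8.96408692e+01,  1.05608157e-03,
        7.20434434e+01, -1.14545433e+00]), 'qvel': array([-0.19762989,  0.0734505 , -0.02327338, -0.00729009, -0.02549727,
        0.07627314]), 'effort': array([ 1.58952917e-03, -4.12363207e+01, -2.32231343e+01,  7.30675645e-02,
        3.76535626e-02,  9.67756478e-06]), 'ee_pos': array([193.26617596, 541.54943951, 227.96804125]), 'ee_rot': array([ 1.79995715e+02, -9.19179955e-04,  1.60358300e+02]), 'force': array([-0.68808282,  0.72731423, -0.00204324]), 'torque': array([-0.00339789, -0.0252691 ,  0.00113043]), 'gripper_force': 0.0, 'gripper_width': 91.58538080781086}
```

Run:
```python
from h import *
a=cams.grab_frame("top");b=cams.grab_frame("side")
save("topc",a,(200,130,180,100),4.4);save("sidec",b,(215,160,130,115),5)
print(onplane(a,[284,190],65))
```

```text
[564.33687833 -93.4731665   65.        ]
```

View pics/topc.png

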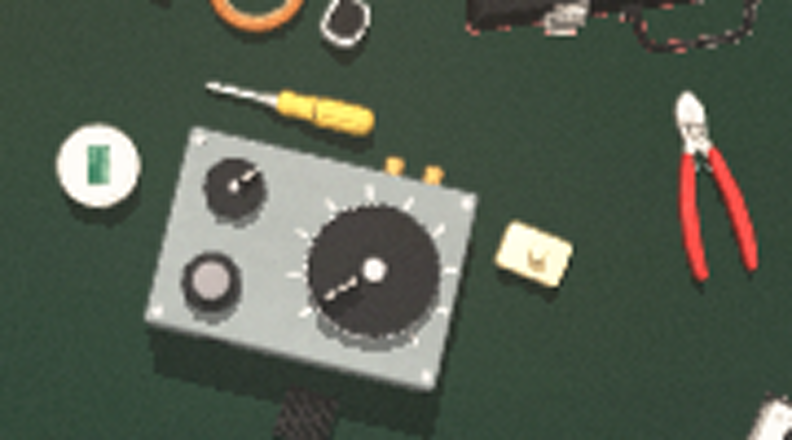

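View pics/sidec.png

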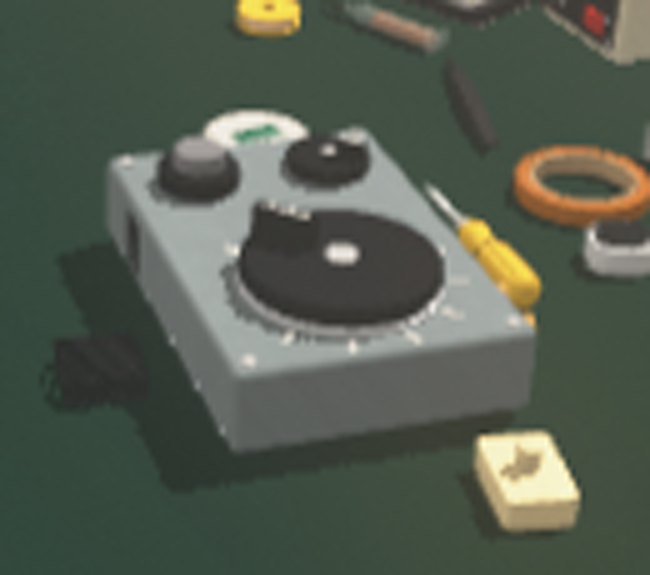

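The top view shows the dial centre at about pixel (285,191), the box yawed about -12°, and the fin at near-left on the first tick. The side view agrees. I'll move above the box for a close look.

apply_moves --pt "-1 0.018 -0.035 0.004 0 0 -2" --pt "-1 0.018 -0.035 0.004 0 0 -2" --pt "-1 0.018 -0.035 0.004 0 0 -2" --pt "-1 0.018 -0.035 0.004 0 0 -2" --pt "-1 0.018 -0.035 0.004 0 0 -2" --newtons 5

```text
time_s: 1.72
ee_pos: [283.7, 365.0, 248.2]
ee_rot: [180.0, 0.0, 150.3]
force: [0.4, -0.4, 0.1]
gripper_width: 60.5
gripper_force: 0.0
```

apply_moves --pt "-1 0.018 -0.035 0.004 0 0 -2" --pt "-1 0.018 -0.035 0.004 0 0 -2" --pt "-1 0.018 -0.035 0.004 0 0 -2" --pt "-1 0.018 -0.035 0.004 0 0 -2" --pt "-1 0.018 -0.035 0.004 0 0 -2"

```text
time_s: 2.13
ee_pos: [373.7, 189.8, 268.5]
ee_rot: [179.9, 0.0, 140.3]
force: [0.5, 0.4, -0.1]
gripper_width: 27.3
gripper_force: 0.0
```

apply_moves --pt "-1 0.018 -0.035 0.004 0 0 -2" --pt "-1 0.018 -0.035 0.004 0 0 -2" --pt "-1 0.018 -0.035 0.004 0 0 -2" --pt "-1 0.018 -0.035 0.004 0 0 -2" --pt "-1 0.018 -0.035 0.004 0 0 -2"

```text
time_s: 2.55
ee_pos: [463.7, 14.6, 288.5]
ee_rot: [180.0, 0.0, 130.2]
force: [0.5, -0.2, 0.4]
gripper_width: 0.8
gripper_force: 0.0
```

apply_moves --pt "-1 0.018 -0.035 0.004 0 0 -2" --pt "-1 0.018 -0.035 0.004 0 0 -2" --pt "-1 0 0 0 0 0 0" --pt "-1 0 0 0 0 0 0"

```text
time_s: 2.88
ee_pos: [499.8, -55.0, 295.7]
ee_rot: [-180.0, -0.0, 126.2]
force: [-0.3, 0.5, -0.5]
gripper_width: 0.6
gripper_force: 0.0
```

Run:
```python
from h import *
a=cams.grab_frame("wrist");save("w1",a,s=1.5)
np.savez("w1.npz",**{k:np.asarray(v) for k,v in a.items()})
print((-np.asarray(a["R"]).T@a["t"]).round(1),a["R"])
s=status.state();print(s["ee_pos"],s["ee_rot"],s["qpos"],s["gripper_width"],s["time_s"])
print(proj(a,np.array([[562,-95,65.]])))
```

```text
[454.7   4.  452. ] [[ 8.07199876e-01  5.90278125e-01 -3.10031606e-04]
 [ 5.69040823e-01 -7.78018228e-01  2.66233316e-01]
 [ 1.56910492e-01 -2.15079920e-01 -9.63908567e-01]]
[499.08117761 -53.71335429 295.65179611] [-1.79984388e+02 -6.76787881e-02  1.26279073e+02] [-7.47995862e+00  9.55309237e+00  9.17693841e+01  3.88317761e-02
  7.87356103e+01 -4.37666456e+01] 0.49041944397998133 2.9333
[[273.32082558 210.3833822 ]]
```

View pics/w1.png

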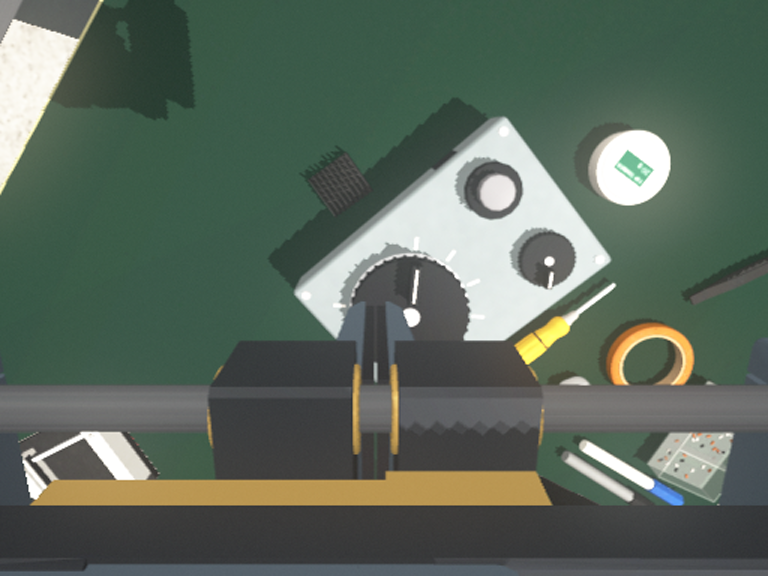

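The wrist view shows the dial hub at (274,211), the button at (331,126) and the small dial at (365,174), in native pixels. The gripper hides part of the dial, so I'll shift for a second view.

apply_moves --pt "-1 0.02 -0.02 0 0 0 0" --pt "-1 0.02 -0.02 0 0 0 0" --pt "-1 0.02 -0.02 0 0 0 0" --pt "-1 0 0 0 0 0 0" --pt "-1 0 0 0 0 0 0"

```text
time_s: 3.35
ee_pos: [559.2, -112.4, 295.3]
ee_rot: [-180.0, -0.1, 126.4]
force: [-0.1, 0.9, 1.1]
gripper_width: 0.5
gripper_force: 0.0
```

Run:
```python
from h import *
a=cams.grab_frame("wrist");save("w2",a,(150,20,300,225),2.66)
np.savez("w2.npz",**{k:np.asarray(v) for k,v in a.items()})
print(proj(a,np.array([[562,-95,65.]])))
for q in ["dial","enter","trim_fin","step_box"]:
  for x in finder.trace(q,"wrist")[:1]:
    ys,xs=np.nonzero(x["pixels"]);print(q,x["rect"],x["score"],xs.mean(),ys.mean())
```

```text
[[262.52332229 143.7889855 ]]
dial [217.2, 98.2, 89.9, 89.0] 0.79 261.55938284894154 143.44958736993183
enter [308.8, 38.6, 27.5, 26.1] 0.65 322.0830564784053 51.79734219269103
trim_fin [338.1, 86.3, 43.5, 38.3] 0.58 358.22458628841605 104.41055949566588
step_box [180.1, 0.0, 219.8, 212.1] 0.61 293.5352066521935 111.26387580387498
```

View pics/w2.png

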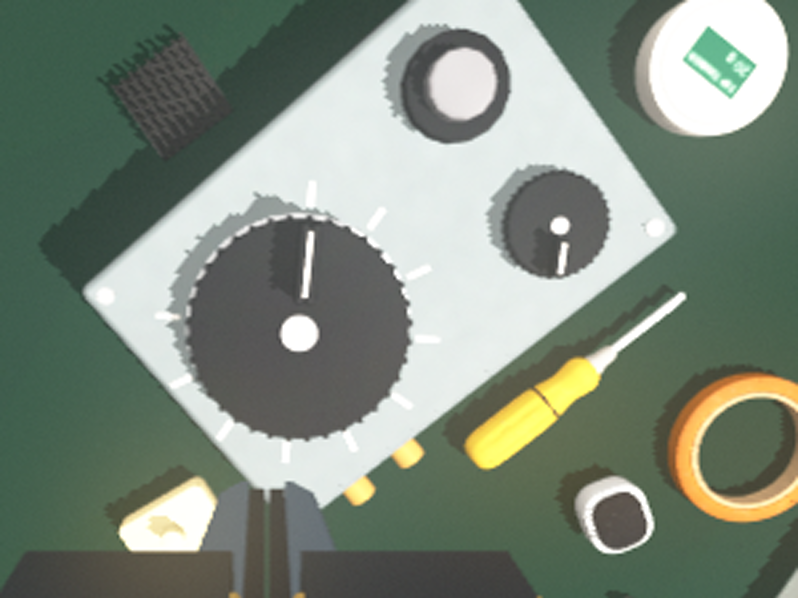

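The close view shows the hub at crop (299,333), the fin line from (311,231) to (305,297) on the first of ten ticks, the button at (462,83) and the small hub at (560,226). Next I'll fit the box pose.

Run:
```python
from h import *
from scipy.optimize import least_squares
W1=np.load("w1.npz");W2=np.load("w2.npz")
c2=lambda p:np.array(p)/2.66+[150,20]; c1=lambda p:np.array(p)/1.5
tick=[(311,193),(376,218),(420,271),(427,338),(400,401),(350,442),(286,451),(226,430),(181,382),(165,316)]
tc=np.array([[55*np.cos(t),-45+55*np.sin(t),50.5] for t in np.radians(135-30*np.arange(10))])
obs=[(W2,c2((299,333)),[0,-45,65]),(W2,c2((462,83)),[-36,68,72]),(W2,c2((560,226)),[36,68,60]),
 (W1,c1((412,317)),[0,-45,65]),(W1,c1((497,188)),[-36,68,72]),(W1,c1((549,261)),[36,68,60])]
def T(p,X):
    c,s=np.cos(p[2]),np.sin(p[2]);X=np.asarray(X,float);return np.array([p[0]+c*X[0]-s*X[1],p[1]+s*X[0]+c*X[1],X[2]])
f=lambda p:np.concatenate([proj(w,T(p,X))-uv for w,uv,X in obs]+[0.3*(proj(W2,T(p,[tc[i][0]*p[3],-45+(tc[i][1]+45)*p[3],50.5]))-c2(tick[i])) for i in range(10)])
r=least_squares(f,[550,-50,-.2,1.]);p=r.x;print(p[:2],np.degrees(p[2]),p[3]*55);print(r.fun[:12].round(1))
print("axis",T(p,[0,-45,65]),"btn",T(p,[-36,68,72]))
# heights by triangulation
for i in range(3):
    g=least_squares(lambda X:np.concatenate([proj(o[0],X)-o[1] for o in (obs[i],obs[i+3])]),T(p,obs[i][2]));print("tri",g.x.round(1))
a=onplane(W2,c2((311,231)),81);b=onplane(W2,c2((305,297)),81);d=a-b;print("fin",a,b,np.degrees(np.arctan2(d[1],d[0])))
a0=T(p,[0,-45,0]); 
for q in(a,b):print(np.hypot(*(q-a0)[:2]),np.degrees(np.arctan2(*(q-a0)[1::-1])))
print(status.state()["ee_pos"],status.state()["ee_rot"])
```

```text
[573.23254349 -52.07006748] -13.273591447949487 58.24292590122587
[ 0.3 -0.3  0.3 -0.6 -0.2 -1.1 -1.2  0.   0.5  2.9 -0.1 -0.6]
axis [562.90049134 -95.86788362  65.        ] btn [553.80716938  22.37894085  72.        ]
tri [563.5 -95.8  64.5]
tri [555.9  25.5  53.7]
tri [625.5   5.4  57.7]
fin [539.93151607 -58.84246601  81.        ] [553.89948643 -81.31184224  81.        ] 121.86693458884918
43.57126775386778 121.81368359637989
17.114217188895516 121.73136221317584
[ 558.58163634 -112.20334826  296.40412341] [1.79979866e+02 3.00251688e-04 1.26447370e+02]
```

apply_moves --pt "-1 -0.013 0.009 -0.02 0 0 -1.6" --pt "-1 -0.013 0.009 -0.02 0 0 -1.5" --pt "-1 -0.012 0.0096 -0.02 0 0 -1.5" --pt "-1 0 0 -0.035 0 0 0" --pt "-1 0 0 -0.035 0 0 0"

```text
time_s: 4.02
ee_pos: [520.9, -84.8, 166.5]
ee_rot: [179.8, 0.1, 121.8]
force: [-0.4, -0.1, -0.4]
gripper_width: 0.2
gripper_force: 0.0
```

apply_moves --pt "-1 0 0 -0.03 0 0 0" --pt "-1 0 0 -0.02 0 0 0" --pt "-1 0 0 -0.01 0 0 0" --pt "-1 0 0 0 0 0 0" --pt "-1 0 0 0 0 0 0"

```text
time_s: 4.43
ee_pos: [521.7, -85.6, 106.7]
ee_rot: [180.0, 0.0, 121.8]
force: [0.1, -0.3, 0.0]
gripper_width: 0.4
gripper_force: 0.0
```

Run:
```python
from h import *
b=cams.grab_frame("side");save("s2",b,(215,120,130,115),5)
a=cams.grab_frame("wrist");save("w3",a)
s=status.state();print(s["ee_pos"],s["ee_rot"],s["force"],s["time_s"])
```

```text
[522.49737789 -85.91458588 107.6935049 ] [1.79845209e+02 1.33616007e-01 1.21771734e+02] [-0.38683126 -0.05058405  0.71441507] 4.5333
```

View pics/s2.png

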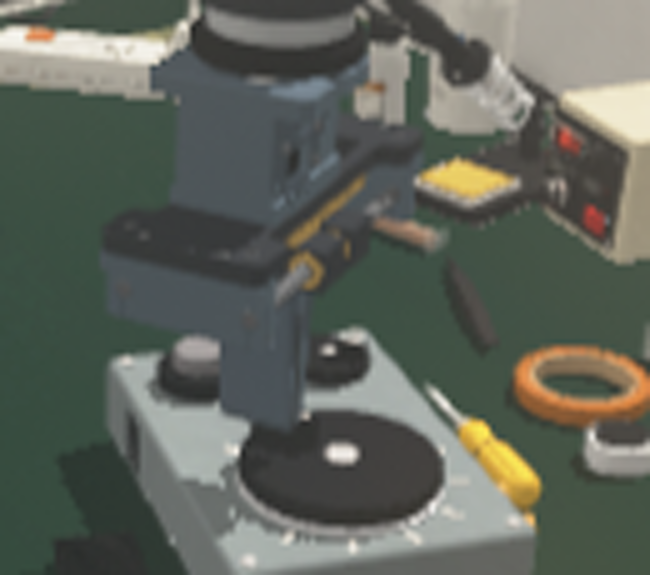

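View pics/w3.png

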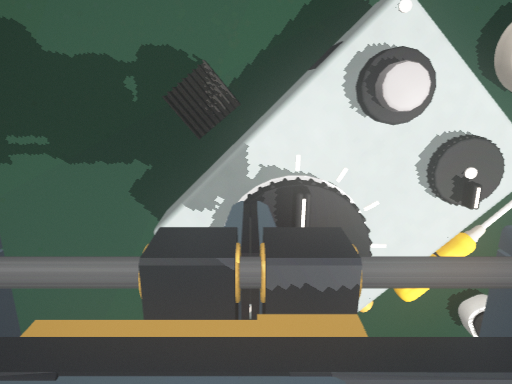

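The finger stands clear on the counter-clockwise side of the fin: the fin line is at column 302 and the finger edge at about 275. I'll lower it and approach along the fin's normal.

apply_moves --pt "-1 -0.001 0.001 -0.012 0 0 0" --pt "-1 0 0 -0.012 0 0 0" --pt "-1 0 0 0 0 0 0" --pt "-1 0 0 0 0 0 0"

```text
time_s: 4.87
ee_pos: [520.7, -84.9, 82.9]
ee_rot: [179.9, 0.0, 121.8]
force: [0.3, 0.4, 0.6]
gripper_width: 0.3
gripper_force: 0.0
```

apply_moves --pt "-1 0.0034 0.0021 0 0 0 0" --pt "-1 0.0025 0.0016 0 0 0 0" --pt "-1 0.0017 0.001 0 0 0 0" --pt "-1 0 0 0 0 0 0" --pt "-1 0 0 0 0 0 0"

```text
time_s: 5.28
ee_pos: [528.2, -80.1, 82.3]
ee_rot: [180.0, 0.0, 121.8]
force: [-0.2, -0.1, -0.2]
gripper_width: 0.7
gripper_force: 0.0
```

Run:
```python
import numpy as np
A=np.array([563,-96]);r=np.array([528.2,-80.1])-A
P=[]
for k in range(31):
    t=np.radians(-4*k);c,s=np.cos(t),np.sin(t);P.append(A+[c*r[0]-s*r[1],s*r[0]+c*r[1]])
d=np.diff(np.array(P),axis=0)/1000
for i in range(0,30,5):print(i*4,[[round(float(x),4) for x in q] for q in d[i:i+5]],P[min(i+5,30)].round(1))
```

```text
0 [[0.0012, 0.0024], [0.0014, 0.0023], [0.0015, 0.0022], [0.0017, 0.0021], [0.0018, 0.002]] [535.7 -69.2]
20 [[0.0019, 0.0018], [0.0021, 0.0017], [0.0022, 0.0015], [0.0023, 0.0014], [0.0024, 0.0012]] [546.6 -61.5]
40 [[0.0025, 0.0011], [0.0025, 0.0009], [0.0026, 0.0007], [0.0026, 0.0005], [0.0026, 0.0003]] [559.4 -57.9]
60 [[0.0027, 0.0002], [0.0027, -0.0], [0.0027, -0.0002], [0.0026, -0.0004], [0.0026, -0.0006]] [572.6 -59. ]
80 [[0.0026, -0.0008], [0.0025, -0.0009], [0.0024, -0.0011], [0.0023, -0.0013], [0.0023, -0.0014]] [584.7 -64.5]
100 [[0.0021, -0.0016], [0.002, -0.0017], [0.0019, -0.0019], [0.0018, -0.002], [0.0016, -0.0021]] [594.2 -73.8]
```

apply_moves --pt "-1 0.0012 0.0024 0 0 0 -4" --pt "-1 0.0014 0.0023 0 0 0 -4" --pt "-1 0.0015 0.0022 0 0 0 -4" --pt "-1 0.0017 0.0021 0 0 0 -4" --pt "-1 0.0018 0.002 0 0 0 -4"

```text
time_s: 5.7
ee_pos: [533.4, -70.0, 81.8]
ee_rot: [-179.7, 0.0, 101.6]
force: [-3.6, -3.0, 2.7]
gripper_width: 0.4
gripper_force: 2.4
```

apply_moves --pt "-1 0.0019 0.0018 0 0 0 -4" --pt "-1 0.0021 0.0017 0 0 0 -4" --pt "-1 0 0 0 0 0 0" --pt "-1 0 0 0 0 0 0"

```text
time_s: 6.03
ee_pos: [539.6, -65.7, 82.0]
ee_rot: [180.0, 0.0, 93.9]
force: [-0.7, 0.3, 0.2]
gripper_width: 0.7
gripper_force: 0.0
```

Run:
```python
from h import *
a=cams.grab_frame("wrist");save("w4",a,(150,130,220,165),3)
s=status.state();print(s["ee_pos"],s["ee_rot"],s["force"])
e=lambda t:np.array([563+40*np.cos(t),-96+40*np.sin(t),81.])
for g in(0,15,30,45,60):print(g,((proj(a,e(np.radians(121.8-g)))-[150,130])*3).round())
```

```text
[539.53948123 -65.6678124   81.98969158] [1.79981889e+02 4.01989384e-03 9.38598771e+01] [-0.01466444 -0.50923229 -0.50332163]
0 [320. 308.]
15 [379. 287.]
30 [442. 282.]
45 [504. 292.]
60 [559. 316.]
```

View pics/w4.png

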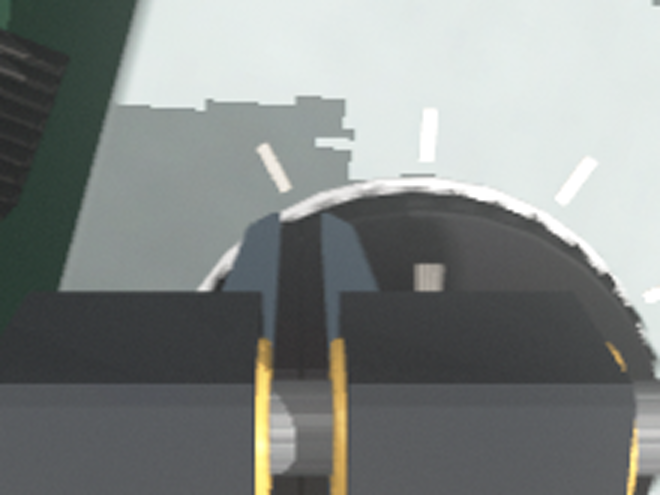

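The white fin line now sits at (429,278) in front of the second tick, so one click is done. Next two clicks follow.

apply_moves --pt "-1 0.0022 0.0015 0 0 0 -4" --pt "-1 0.0023 0.0014 0 0 0 -4" --pt "-1 0.0024 0.0012 0 0 0 -4" --pt "-1 0.0025 0.0011 0 0 0 -4" --pt "-1 0.0025 0.0009 0 0 0 -4"

```text
time_s: 6.5
ee_pos: [548.4, -59.6, 81.6]
ee_rot: [-179.6, 0.1, 73.7]
force: [-5.9, 0.1, 4.0]
gripper_width: 0.8
gripper_force: 3.0
```

apply_moves --pt "-1 0.0026 0.0007 0 0 0 -4" --pt "-1 0.0026 0.0005 0 0 0 -4" --pt "-1 0 0 0 0 0 0" --pt "-1 0 0 0 0 0 0"

```text
time_s: 6.83
ee_pos: [556.8, -58.4, 82.0]
ee_rot: [180.0, -0.0, 65.9]
force: [0.4, 0.0, -0.0]
gripper_width: 0.4
gripper_force: 0.0
```

apply_moves --pt "-1 0.0026 0.0003 0 0 0 -4" --pt "-1 0.0027 0.0002 0 0 0 -4" --pt "-1 0.0027 0 0 0 0 -4" --pt "-1 0.0027 -0.0002 0 0 0 -4" --pt "-1 0.0026 -0.0004 0 0 0 -4"

```text
time_s: 7.25
ee_pos: [567.4, -57.3, 81.7]
ee_rot: [-179.7, 0.1, 45.7]
force: [-5.9, 3.8, 4.5]
gripper_width: 0.1
gripper_force: 3.3
```

apply_moves --pt "-1 0.0026 -0.0006 0 0 0 -4" --pt "-1 0.0026 -0.0008 0 0 0 -4" --pt "-1 0 0 0 0 0 0" --pt "-1 0 0 0 0 0 0"

```text
time_s: 7.58
ee_pos: [575.3, -60.0, 82.0]
ee_rot: [180.0, -0.0, 37.9]
force: [0.3, -0.6, 0.0]
gripper_width: 0.2
gripper_force: 0.0
```

Run:
```python
from h import *
a=cams.grab_frame("wrist");save("w5",a,(150,130,220,165),3)
s=status.state();print(s["ee_pos"],s["ee_rot"],s["force"])
e=lambda t:np.array([563+40*np.cos(t),-96+40*np.sin(t),81.])
for g in(60,75,90,105,120):print(g,((proj(a,e(np.radians(121.8-g)))-[150,130])*3).round())
```

```text
[575.2127444  -60.00884057  81.97466917] [ 1.79964966e+02 -1.43475362e-02  3.79130595e+01] [ 0.71898195 -0.34536326  0.1849963 ]
60 [321. 301.]
75 [382. 285.]
90 [445. 283.]
105 [505. 297.]
120 [558. 325.]
```

View pics/w5.png

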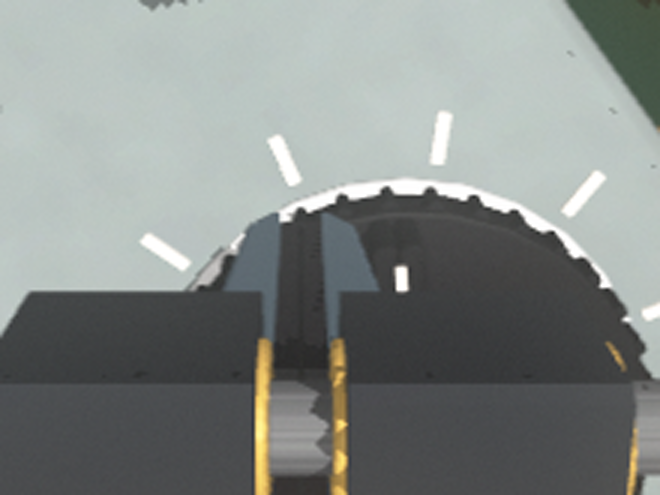

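The fin line at (401,278) lies about 80–85° round, short of the tick at (440,138). I'll let time pass and measure again before pushing further.

apply_moves --pt "-1 0 0 0 0 0 0" --pt "-1 0 0 0 0 0 0" --pt "-1 0 0 0 0 0 0"

```text
time_s: 7.88
ee_pos: [575.1, -59.9, 82.0]
ee_rot: [180.0, -0.0, 37.8]
force: [0.1, -0.5, 0.2]
gripper_width: 0.6
gripper_force: 0.0
```

```bash
cat >> h.py <<'E'
def finang(a):
    """white line patch beside the finger, above the gripper body"""
    c=a["color"].astype(int);m=(c.min(2)>130)
    m[:216]=0;m[229:]=0;m[:,:255]=0;m[:,345:]=0
    ys,xs=np.nonzero(m)
    if len(xs)==0:return None
    u=(xs.mean(),ys.mean());X=onplane(a,u,81);v=X-[563,-96,81]
    return u,len(xs),np.hypot(*v[:2]),121.8-np.degrees(np.arctan2(v[1],v[0]))
E
python3 - <<'E'
from h import *
for i in range(3):
    a=cams.grab_frame("wrist");print(finang(a))
E
```

```text
((np.float64(303.3), np.float64(221.825)), 40, np.float64(41.511782296943935), np.float64(92.95095384220548))
((np.float64(303.3), np.float64(221.825)), 40, np.float64(41.515755007813766), np.float64(92.93404131454635))
((np.float64(303.3), np.float64(221.825)), 40, np.float64(41.52134866668295), np.float64(92.91949338192894))
```

The dial has settled at three clicks, measured at about 92°. Now the fourth, more slowly.

apply_moves --pt "-1 0.0025 -0.0009 0 0 0 -4" --pt "-1 0.0024 -0.0011 0 0 0 -4" --pt "-1 0.0023 -0.0013 0 0 0 -4" --pt "-1 0.0023 -0.0014 0 0 0 -4" --pt "-1 0.001 -0.0008 0 0 0 -2"

```text
time_s: 8.45
ee_pos: [584.4, -63.9, 81.8]
ee_rot: [-179.8, 0.1, 19.5]
force: [-3.2, 6.7, 3.3]
gripper_width: 0.4
gripper_force: 3.8
```

apply_moves --pt "-1 0.0011 -0.0008 0 0 0 -2" --pt "-1 0.001 -0.0008 0 0 0 -2" --pt "-1 0.001 -0.0009 0 0 0 -2" --pt "-1 0 0 0 0 0 0" --pt "-1 0 0 0 0 0 0"

```text
time_s: 8.87
ee_pos: [588.4, -67.6, 81.9]
ee_rot: [-180.0, 0.0, 13.8]
force: [-1.4, 1.3, 1.4]
gripper_width: 0.6
gripper_force: 0.8
```

apply_moves --pt "-1 0 0 0 0 0 0" --pt "-1 0 0 0 0 0 0" --pt "-1 0 0 0 0 0 0"

```text
time_s: 9.12
ee_pos: [588.5, -67.9, 81.9]
ee_rot: [180.0, 0.0, 13.8]
force: [-1.8, 0.5, 0.6]
gripper_width: 0.6
gripper_force: 0.9
```

Run:
```python
from h import *
for i in range(3):
    a=cams.grab_frame("wrist");print(finang(a))
save("w6",a,(150,130,220,165),3)
s=status.state();print(s["ee_pos"],s["ee_rot"],s["force"])
```

```text
((np.float64(279.57142857142856), np.float64(222.54285714285714)), 35, np.float64(41.340717284206015), np.float64(101.30984535604115))
((np.float64(279.6388888888889), np.float64(222.63888888888889)), 36, np.float64(41.28990979445102), np.float64(101.36057588617774))
((np.float64(279.57142857142856), np.float64(222.54285714285714)), 35, np.float64(41.348999988500786), np.float64(101.32704556984828))
[588.5425864  -67.86682053  81.93121394] [1.79999927e+02 1.60414280e-02 1.37666374e+01] [-0.89039091  0.83424764  0.83532123]
```

The fin is held just short of the half-way point with a force of about 1 N. I'll nudge a little further.

apply_moves --pt "-1 0.0009 -0.0009 0 0 0 -2" --pt "-1 0.0005 -0.0005 0 0 0 -1" --pt "-1 0 0 0 0 0 0" --pt "-1 0 0 0 0 0 0" --pt "-1 0 0 0 0 0 0"

```text
time_s: 9.68
ee_pos: [590.5, -69.6, 82.1]
ee_rot: [179.9, -0.1, 10.8]
force: [-1.1, -0.0, -0.3]
gripper_width: 0.2
gripper_force: 0.0
```

apply_moves --pt "-1 0 0 0 0 0 0" --pt "-1 0 0 0 0 0 0" --pt "-1 0 0 0 0 0 0"

```text
time_s: 9.93
ee_pos: [590.3, -69.4, 82.0]
ee_rot: [180.0, -0.0, 10.8]
force: [-0.4, -0.1, -0.1]
gripper_width: 0.6
gripper_force: 0.0
```

Run:
```python
from h import *
for i in range(3):
    a=cams.grab_frame("wrist");print(finang(a))
save("w6",a,(150,130,220,165),3)
s=status.state();print(s["ee_pos"],s["ee_rot"],s["force"])
```

```text
((np.float64(282.6), np.float64(222.74285714285713)), 35, np.float64(41.34304722758879), np.float64(106.74711003128802))
((np.float64(282.6111111111111), np.float64(222.72222222222223)), 36, np.float64(41.32588536266188), np.float64(106.69140039809197))
((np.float64(282.6216216216216), np.float64(222.67567567567568)), 37, np.float64(41.32953986859896), np.float64(106.64907053326219))
[590.11394932 -69.30068397  81.99152647] [ 1.79989020e+02 -5.10084564e-03  1.07618239e+01] [ 0.47647203  0.85794679 -0.44421077]
```

apply_moves --pt "-1 0 0 0 0 0 0" --pt "-1 0 0 0 0 0 0" --pt "-1 0 0 0 0 0 0" --pt "-1 0 0 0 0 0 0" --pt "-1 0 0 0 0 0 0"

```text
time_s: 10.5
ee_pos: [590.1, -69.2, 82.0]
ee_rot: [180.0, 0.0, 10.8]
force: [0.5, -1.2, 0.1]
gripper_width: 0.7
gripper_force: 0.0
```

Run:
```python
from h import *
for i in range(2):
    a=cams.grab_frame("wrist");print(finang(a))
```

```text
((np.float64(281.05405405405406), np.float64(222.43243243243242)), 37, np.float64(41.47783774799852), np.float64(105.45530114224701))
((np.float64(281.1111111111111), np.float64(222.52777777777777)), 36, np.float64(41.42379325991536), np.float64(105.48926596237644))
```

apply_moves --pt "-1 0.0004 -0.0006 0 0 0 -1" --pt "-1 0.0004 -0.0006 0 0 0 -1" --pt "-1 0 0 0 0 0 0" --pt "-1 0 0 0 0 0 0" --pt "-1 0 0 0 0 0 0"

```text
time_s: 11.02
ee_pos: [590.9, -70.6, 82.0]
ee_rot: [180.0, -0.0, 8.8]
force: [-0.4, 0.2, -0.3]
gripper_width: 0.5
gripper_force: 0.0
```

apply_moves --pt "-1 0 0 0 0 0 0" --pt "-1 0 0 0 0 0 0" --pt "-1 0 0 0 0 0 0"

```text
time_s: 11.27
ee_pos: [590.9, -70.5, 82.0]
ee_rot: [180.0, -0.0, 8.8]
force: [-1.0, 0.3, 0.1]
gripper_width: 0.6
gripper_force: 0.0
```

Run:
```python
from h import *
for i in range(2):
    a=cams.grab_frame("wrist");print(finang(a))
save("w6",a,(150,130,220,165),3)
```

```text
((np.float64(282.4864864864865), np.float64(222.54054054054055)), 37, np.float64(41.24011339561234), np.float64(108.84078852282856))
((np.float64(282.4864864864865), np.float64(222.54054054054055)), 37, np.float64(41.239125105063785), np.float64(108.82313891166876))
```

View pics/w6.png

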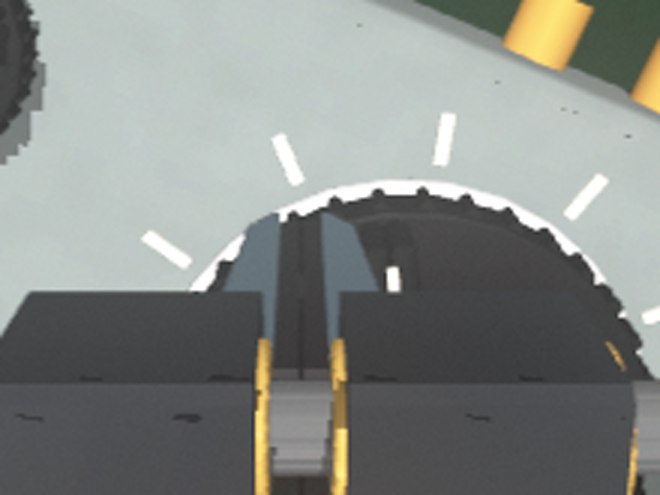

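The fin line at (392,278) lies between the ticks at columns 289 and 443, at about 108°. It still rests lightly on the finger near the balance point, so I'll nudge on.

apply_moves --pt "-1 0.0005 -0.0012 0 0 0 -2" --pt "-1 0 0 0 0 0 0" --pt "-1 0 0 0 0 0 0" --pt "-1 0 0 0 0 0 0" --pt "-1 0 0 0 0 0 0"

```text
time_s: 11.78
ee_pos: [591.3, -71.7, 82.0]
ee_rot: [180.0, 0.0, 6.8]
force: [-0.4, 0.0, 0.7]
gripper_width: 0.4
gripper_force: 0.0
```

apply_moves --pt "-1 0 0 0 0 0 0" --pt "-1 0 0 0 0 0 0" --pt "-1 0 0 0 0 0 0" --pt "-1 0 0 0 0 0 0"

```text
time_s: 12.12
ee_pos: [591.4, -71.6, 82.0]
ee_rot: [180.0, 0.0, 6.8]
force: [0.2, 1.2, -0.3]
gripper_width: 0.5
gripper_force: 0.0
```

Run:
```python
from h import *
for i in range(2):
    a=cams.grab_frame("wrist");print(finang(a))
print([(p,proj(a,np.array([563+58*np.cos(np.radians(121.8-p)),-96+58*np.sin(np.radians(121.8-p)),50]))) for p in(90,120,150)])
```

```text
((np.float64(297.3170731707317), np.float64(222.17073170731706)), 41, np.float64(41.22992200898409), np.float64(121.27905286790417))
((np.float64(297.3170731707317), np.float64(222.17073170731706)), 41, np.float64(41.23221590394831), np.float64(121.28178588229424))
[(90, array([240.37994699, 182.75491406])), (120, array([292.0898579, 173.9528399])), (150, array([340.23621393, 191.1269567 ]))]
```

Snapped onto the fourth tick, measured at 121°. I'll back off and go above the button.

apply_moves --pt "-1 0 0.006 0 0 0 0" --pt "-1 0 0.006 0 0 0 0" --pt "-1 0 0 0.02 0 0 0" --pt "-1 0 0 0.02 0 0 0" --pt "-1 -0.008 0.02 0 0 0 0"

```text
time_s: 12.63
ee_pos: [587.2, -41.3, 125.7]
ee_rot: [179.8, -0.5, 6.6]
force: [0.6, 0.6, 0.5]
gripper_width: 0.8
gripper_force: 0.0
```

apply_moves --pt "-1 -0.015 0.03 0 0 0 0" --pt "-1 -0.0145 0.032 0 0 0 0" --pt "-1 0 0 0 0 0 0" --pt "-1 0 0 0 0 0 0" --pt "-1 0 0 0 0 0 0"

```text
time_s: 13.05
ee_pos: [554.3, 22.6, 122.2]
ee_rot: [180.0, -0.1, 6.8]
force: [-0.0, -0.2, -0.7]
gripper_width: 0.7
gripper_force: 0.0
```

Run:
```python
from h import *
b=cams.grab_frame("top")
save("t2",b,(230,150,90,75),6)
s=status.state();print(s["ee_pos"],s["ee_rot"],s["force"])
```

```text
[554.45583214  22.0723153  122.08083906] [ 1.79970554e+02 -4.31523881e-02  6.76291680e+00] [-0.34773358  0.31102823  1.21807608]
```

View pics/t2.png

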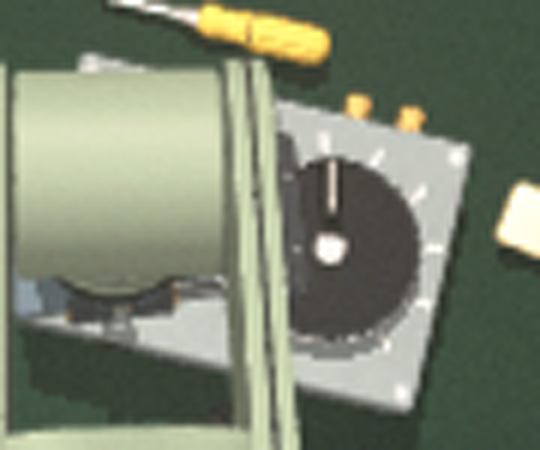

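The dial's fin line, (332,185), points at the fifth tick, (323,143), with five ticks remaining after it. That is exactly four clicks. Now I'll press the button.

apply_moves --pt "-1 0 0 -0.015 0 0 0" --pt "-1 0 0 -0.015 0 0 0" --pt "-1 0 0 -0.004 0 0 0" --pt "-1 0 0 -0.003 0 0 0" --pt "-1 0 0 -0.002 0 0 0"

```text
time_s: 13.52
ee_pos: [553.8, 21.5, 83.0]
ee_rot: [180.0, 0.1, 6.7]
force: [-2.3, -0.5, 3.5]
gripper_width: 0.7
gripper_force: 1.6
```

apply_moves --pt "-1 0 0 -0.0015 0 0 0" --pt "-1 0 0 -0.0015 0 0 0" --pt "-1 0 0 0 0 0 0" --pt "-1 0 0 0 0 0 0" --pt "-1 0 0 0 0 0 0"

```text
time_s: 13.93
ee_pos: [554.3, 22.2, 80.6]
ee_rot: [180.0, -0.1, 6.8]
force: [-1.6, -2.2, 4.9]
gripper_width: 0.3
gripper_force: 2.3
```

apply_moves --pt "-1 0 0 -0.001 0 0 0" --pt "-1 0 0 -0.001 0 0 0" --pt "-1 0 0 0 0 0 0" --pt "-1 0 0 0 0 0 0"

```text
time_s: 14.27
ee_pos: [554.4, 22.2, 80.1]
ee_rot: [180.0, -0.1, 6.8]
force: [-4.5, -3.2, 16.1]
gripper_width: 0.4
gripper_force: 7.8
```

The force rose to 16 N with the motion stopping at 80.1, so the button is bottomed. I'll release it and leave.

apply_moves --pt "-1 0 0 0.01 0 0 0" --pt "-1 0 0 0.025 0 0 0" --pt "-1 0 0 0.035 0 0 0" --pt "-1 0 0 0.035 0 0 0" --pt "-1 0 0 0.035 0 0 0"

```text
time_s: 14.68
ee_pos: [554.1, 23.1, 219.2]
ee_rot: [-179.9, -0.0, 6.8]
force: [0.4, -0.2, 0.3]
gripper_width: 0.3
gripper_force: 0.0
```

apply_moves --pt "-1 -0.02 0.03 0.01 0 0 0" --pt "-1 -0.02 0.03 0.01 0 0 0" --pt "-1 -0.02 0.03 0 0 0 0" --pt "-1 -0.02 0.03 0 0 0 0" --pt "-1 -0.02 0.03 0 0 0 0"

```text
time_s: 15.1
ee_pos: [453.2, 174.3, 238.2]
ee_rot: [-179.9, -0.1, 6.7]
force: [0.1, 1.6, 0.2]
gripper_width: 0.3
gripper_force: 0.0
```

apply_moves --pt "-1 0 0 0 0 0 0" --pt "-1 0 0 0 0 0 0" --pt "-1 0 0 0 0 0 0"

```text
time_s: 15.35
ee_pos: [454.4, 172.6, 238.0]
ee_rot: [-180.0, -0.1, 6.8]
force: [-0.2, 0.2, 0.3]
gripper_width: 0.9
gripper_force: 0.0
```

Run:
```python
from h import *
b=cams.grab_frame("side");save("s3",b,(215,160,130,115),5)
print(status.state()["ee_pos"],status.state()["force"])
```

```text
[454.61149964 172.10816991 237.93474375] [ 0.35047231 -0.54194529  0.25433771]
```

View pics/s3.png

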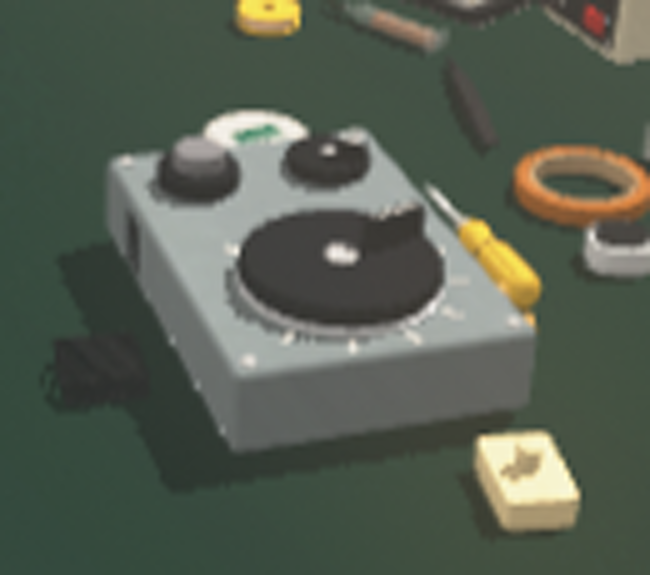

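The fin is turned to the back (400,215), the button is up again (200,155), and nothing else has moved. Handing in.

```bash
python3 -c "
from workcell import env
print(env.job_done())"
```

```text
the job is handed in; nothing more can be done
None
```

The large dial was pushed exactly four clicks clockwise with a fingertip, the button was pressed fully down and came up again, nothing else visibly moved, and the job is handed in; no verdict was returned.

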